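Set a bench labeller's side guide to a carton

ROBOT

A 6-joint arm with a two-finger parallel gripper is mounted at the origin on the work surface. World frame = base frame: x ahead of the robot, y to its left, z up, the work surface at z = 0. Lengths are in mm, angles in rad, forces in N, time in s.
With the tool pointing down it reaches from about 275 to 825 mm from the base axis. Payload 4.9 kg.
Tool frame: the origin (TCP) lies at the very end of the fingers, on their centre line; the grasp point (between the pads) lies 19 mm behind it; z points along the fingers, y is the line along which they close (so a half turn about z gives the same grasp; the last joint's range is limited). The gripper opens to 85 mm and grips with 20 to 120 N. Pads are 22 mm wide; open, the fingers measure 114 mm over their backs; the gripper's body (76 mm by 85 mm) begins 54 mm behind the grasp point. The pads swing forward as they close: fully open they stand 13 mm farther back than shut.
Start: joints at [-1.325, 0.326, -0.193, 1.052, 0, 1.437], TCP at [203.917, -510.819, 231.281] pointing down, gripper open.
Joint ranges: [-2.65, 2.65], [-0.97, 1.79], [-1.3, 1.35], [-1.93, 2.1], [-1.47, 1.37], [-3.14, 3.14]. Speed limits (rad/s): [2.57, 2.57, 3.14, 3.14, 3.14, 3.14].

INTERFACE

Orientations are given as [roll, pitch, yaw] about the fixed x, y, z axes, in that order (R = Rz(yaw) Ry(pitch) Rx(roll)).
In Python, from bench import arm, viewer gives the robot as it stands.
- The arm moves only by the shell command python3 -m handwheel 'ROWS' [FORCE]. ROWS is JSON, a list of rows, each an object with "travel": the shift along the tool's x, y, z in units of 0.04 m (1.0 is 0.04 m), a list of three; "twist": the turn about the tool's z in units of 6 degrees (1.0 is 6 degrees); "jaw": the opening, from 0 (shut) to 1 (fully open). A call has 1 to 10 rows; each row shifts and turns the commanded pose from where the row before left it, along the tool's axes as they then stand; what a row does not reach is not made up. A row lasts 1/10 s, in which the tool goes at most 50 mm and 8.59 degrees, less where a joint would pass 70% of its speed; a pose out of reach is approached as far as the arm can. A call with a number of a shift or a turn outside -1 to 1 is refused whole. A call with a gripper value outside its range is refused whole. The fingers move at their own pace and stop on an object; FORCE is the grip in N (left out, the last holds). Time passes only in rows, so rows that do not move let the fingers close. It gives the time, the measured TCP pose, the force, the opening and the grip force at its end, in the units of the state.
- arm.sense(): the state, without advancing time (a new reading comes with each control period).
- viewer.camera(name): name is "side" or "top"; returns the picture (480x640x3 uint8, red, green, blue); there is no depth.
- viewer.camera_info(name): a dict with "mtx" (3x3 intrinsics, pixels), "D" ([k1, k2, p1, p2, k3] as OpenCV has them; the pictures are not rectified), "R" (3x3) and "t" (3): a world point X has camera coordinates R X + t. Camera axes: x right, y down, z forward; pixel columns grow to the right and rows downward; lengths in mm; the calibration is good to about 2 mm. A picture is of the moment at which its call begins. camera_info takes no time and is no camera call.
- arm.sign_off(): hands the job in; it is judged then, once.
The state is a dict: "t": time; "joint_pos": joint angles; "qd": joint speeds; "joint_efforts": joint torques, N m; "ee_pos": TCP position; "tcp_rot": TCP orientation; "ft_force": force on the tool from outside, world axes, zero at the start; "torque": the same for the moment, N m; "width": opening from 0.0 (shut) to 1.0 (fully open); "grasp_force": force on a finger pad.
Only numpy, scipy, OpenCV 4.12 (cv2) and the standard library are available. Lean on these libraries where they do the work, as an engineer would, in place of code of your own. Each camera call takes 0.05 s, during which the arm holds its last target. There are 200 camera calls.

TASK

Set up the labeller's lane for this carton: without lifting it, push the carton along the lane until it stands flush against the end stop, then wind the handwheel clockwise until the sliding guide has pushed the carton across onto the fence and holds it snugly: the fence's sprung plate should have given about half way, neither loose nor pressed home. Move the guide only by its handwheel, then let go of the wheel, and leave the other things on the bench alone.

Things in the scene. Friction and masses are not known exactly. Their poses are not given: they have to be found in the camera images.
- gauge: The labeller's lane unit, fixed to the table, its yaw varying: grey bed plate 300 mm (its x) by 400 mm (its y, -185 to +215 mm), 20 mm thick. Origin on the underside, z up. The lane runs along its +x, open at the robot's end (-x). A grey gearbox under the handwheel is 56 mm high above the table. Gauge x, y below mean this frame.
- stop (a point): Middle of the end stop's face at bed level (gauge x +100, y -50 mm, 20 mm above the table). The end stop is a steel bar across the lane's far end, y = -150 to +50 mm, its top 50 mm above the table.
- fence_zone (a point): A point on the bed (gauge x +25, y -100 mm), the middle of the fence's range. The fence runs along the lane's -y side, x = -40 to +90 mm, top 60 mm above the table; the face of its plate lies anywhere from y = -120 to -80 mm and is not reported: find it by touch or eye. The plate is sprung: it gives 10 mm in all, at 2 N per mm.
- guide: The sliding guide on the lane's +y side: an aluminium bar 130 mm long (gauge x -40 to +90 mm), 14 mm thick, its top 54 mm above the table. Origin mid-length at the foot of its face towards the carton, 20 mm above the table; axes as the gauge. It slides to gauge -y, 20 mm per radian of wheel. Its face starts at gauge y +40 to +60 mm and can go on to -75 mm.
- hub (a point): On the handwheel's upright axis, at the wheel's top, 74 mm above the table (gauge x +20, y +160 mm). The wheel lies flat, 126 mm across. Clockwise from above drives the guide to the fence. Winding takes about 7 N at the knob running free (2 to 7 N when paused), 0.5 N more sliding the carton, 0.4 N more per newton of squeeze. Friction alone holds a squeeze up to 17 N.
- crank (a point): The middle of the black crank knob, 102 mm above the table and 50 mm from the wheel's axis. The knob is an upright cylinder 20 mm across and 46 mm tall (from 74 to 120 mm above the table) that spins freely on its own pin. Its starting direction round the axis varies.
- carton: The plain cardboard carton in the lane, closed and rigid, 90 mm (its x, along the lane) by 70 mm (its y) by 60 mm high, 0.2 to 0.4 kg. Origin at the centre of its underside, which rests on the bed 20 mm above the table. It starts short of the end stop, clear of fence and guide and a little askew. Flush against the end stop its centre is at gauge x = +55 mm.
- tape_roll: Bystander: roll of clear tape lying on the bed, 60 mm across, 24 mm high. Origin at the centre of its underside.
- marker: Bystander: black marker pen lying on the bed behind the fence, 14 mm thick, about 100 mm long. Origin on its underside.
- label_roll: Bystander: white roll of labels on the table, 90 mm across, 50 mm high. Origin at the centre of its underside.
- small_carton: Bystander: small carton 110 x 80 x 50 mm on the table to the right. Origin at the centre of its underside.
- flat_carton: Bystander: flat carton 120 x 100 x 30 mm on the table to the right. Origin at the centre of its underside.
- scanner: Bystander: black hand scanner on the table to the left, about 170 mm long, 35 mm high. Origin on its underside.
- pen_cup: Bystander: dark steel pen cup, 70 mm across, 90 mm high, on the table to the right. Origin at the centre of its underside.
Not all that is in view belongs to the job. Leave any orange look-alike of the carton alone.

How it is judged (in metres and radians):
On the way, in this order (a step that is already met when the one before it is completed fails the run):
1. the carton stands against the end stop, upright on the bed (x of carton in the frame of gauge between 0.05 and 0.06 m and angle between carton's own z axis and vertical below 0.1 rad), for 0.2 s.
2. the guide squeezes the carton against the sprung fence plate with 4 to 16 N (contact force between guide and carton between 4 and 16 N), for 0.3 s.
At the end, for the whole second after the job is handed in: The carton stands upright on the bed within 5 mm of the end stop, square to the lane within 0.06 rad, squeezed between guide and sprung fence plate with 4 to 16 N (the plate has given 2 to 8 of its 10 mm), and guide and carton are at rest (all of step 1 and all of step 2 and z of carton in the frame of gauge below 0.024 m and angle between the x axis of carton and the x axis of gauge, either way round below 0.06 rad and linear speed of guide below 0.003 m/s and linear speed of carton below 0.005 m/s); the robot touches nothing.
It fails at once if the carton is squeezed with more than 22 N (plate pressed hard home) (contact force between guide and carton above 22 N).
It fails at once if the robot pushes the guide itself (contact force between any of the fingers, the arm and guide above 3 N).
It fails at once if the carton is lifted off the bed or tipped (z of carton in the frame of gauge above 0.035 m or angle between carton's own z axis and vertical above 0.3 rad).
It fails at once if a bystander is moved by more than 25 mm (distance of any of tape_roll, marker, label_roll, small_carton, flat_carton, scanner, pen_cup from where it was at the start of the episode above 0.025 m).
It also fails if it takes over 70 s, if anything falls off the work surface, if the arm or the gripper's body presses on something with over 40 N, if the wrist force passes 120 N, or if a joint passes its speed limit or range.

## Working session

There is one attempt and no reset: what is moved stays moved. The work goes in short steps, Python scripts to look and compute and a shell command to move; the robot and the scene stay as the last step left them, time stands still between calls to the robot, and variables do not carry over. Pictures are saved under pics/ and viewed, at most 10 in all, crops included, and the job is handed in when it is done.

```bash
mkdir -p pics; ls
python3 - <<'E'
from bench import arm, viewer
import cv2
for n in ("top","side"):
    im=viewer.camera(n); cv2.imwrite(f"pics/{n}0.png",im[:,:,::-1])
    i=viewer.camera_info(n); print(n,i)
print(arm.sense())
E
```

```text
pics
top {'mtx': array([[532.74176499,   0.        , 324.67313792],
       [  0.        , 532.74176499, 236.92050875],
       [  0.        ,   0.        ,   1.        ]]), 'D': array([-0.00020141,  0.        ,  0.        ,  0.        ,  0.        ]), 'R': array([[ 0.06305882, -0.99799504,  0.00543024],
       [-0.97745513, -0.06285777, -0.20156975],
       [ 0.20150695,  0.00740294, -0.97945911]]), 't': array([ -30.29002256,  505.1667885 , 1331.80025397])}
side {'mtx': array([[531.24978666,   0.        , 312.20184896],
       [  0.        , 531.24978666, 243.55939032],
       [  0.        ,   0.        ,   1.        ]]), 'D': array([0.04606378, 0.        , 0.        , 0.        , 0.        ]), 'R': array([[ 0.98730961, -0.1587368 , -0.00472868],
       [-0.09139118, -0.54357859, -0.834368  ],
       [ 0.1298745 ,  0.82421171, -0.55118751]]), 't': array([-503.17778944,  109.81681163, 1171.8798867 ])}
{'t': 0.1, 'joint_pos': array([-1.32519781e+00,  3.26868699e-01, -1.93468272e-01,  1.05201213e+00,
        1.71373099e-05,  1.43658054e+00]), 'qd': array([-0.00144707, -0.00103485,  0.00294489, -0.00020212,  0.00040455,
       -0.00022084]), 'joint_efforts': array([ 7.87369136e-04, -4.44239295e+01,  2.63038605e+01,  7.86954188e-03,
       -1.33700646e-04, -1.46234760e-05]), 'ee_pos': array([ 203.79213956, -510.29492093,  230.5866499 ]), 'tcp_rot': array([-3.14005614e+00, -2.24765041e-04,  3.79814116e-01]), 'ft_force': array([ 0.61062365, -0.32961687,  0.27742306]), 'torque': array([ 0.01108234, -0.03658825,  0.0030881 ]), 'grasp_force': 0.0, 'width': 0.9963180906222151}
```

View pics/top0.png

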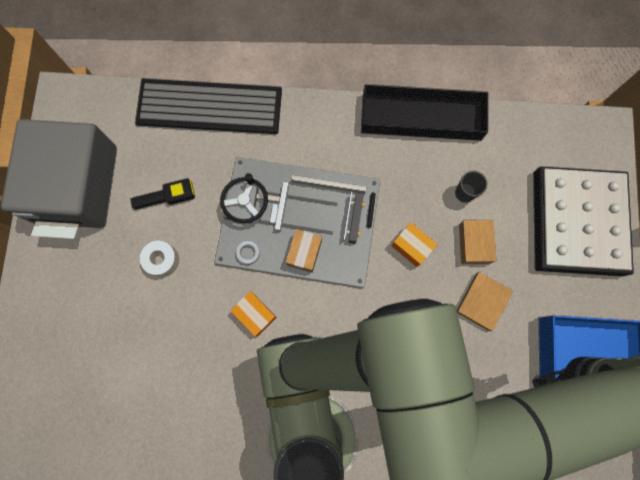

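View pics/side0.png

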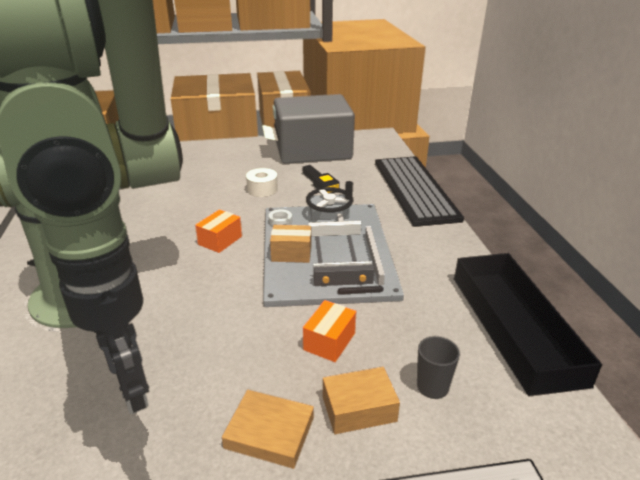

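The top view shows the bed at about (215–380, 158–288), the wheel at (243,200) with its knob near (249,178), and the fence at (354,215). Three things could be the carton: (304,250) on the bed in the lane, brown; (252,313) on the table, orange; (414,243) on the table, orange. The one at (304,250) fits, since it stands in the lane. I'll confirm it in a crop.

Run:
```python
import cv2
im=cv2.imread("pics/top0.png")[148:296,205:395]
cv2.imwrite("pics/top0c.png",cv2.resize(im,None,fx=4,fy=4,interpolation=cv2.INTER_CUBIC))
im=cv2.imread("pics/side0.png")[170:310,250:410]
cv2.imwrite("pics/side0c.png",cv2.resize(im,None,fx=4,fy=4,interpolation=cv2.INTER_CUBIC))
```

```text
(no output)
```

View pics/top0c.png

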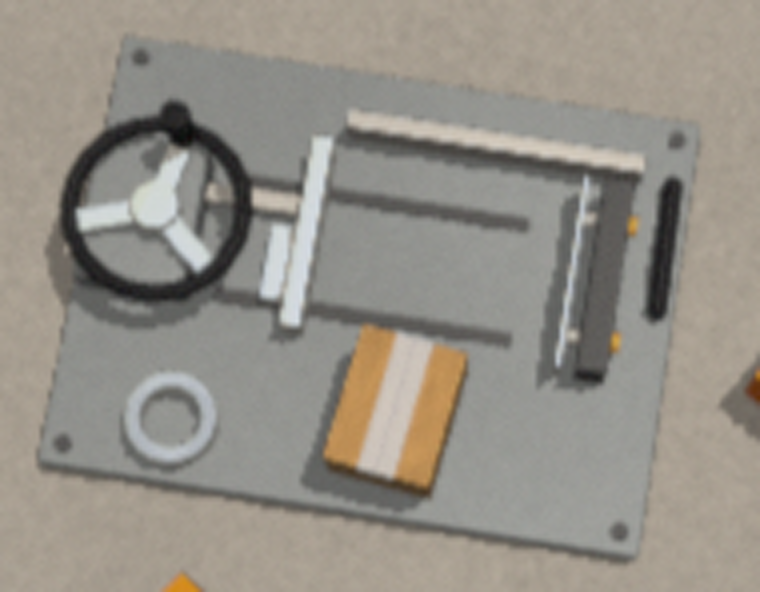

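View pics/side0c.png

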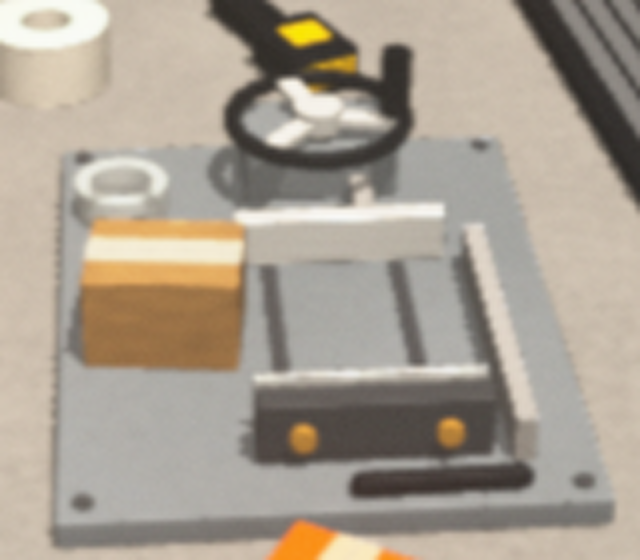

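The crop confirms that the brown taped carton at (304,250) stands on the bed in the lane; the orange ones are off the bed. Next I'll turn crop pixels into world and gauge coordinates.

```bash
cat > h.py <<'E'
import numpy as np, cv2
from bench import arm, viewer
def px2w(n,p,z):
    i=viewer.camera_info(n); p=np.array(p,float).reshape(-1,1,2)
    u=cv2.undistortPoints(p,i["mtx"],i["D"])[:,0]
    d=np.c_[u,np.ones(len(u))]@i["R"]; c=-i["R"].T@i["t"]
    return c+d*((np.asarray(z)-c[2])/d[:,2])[:,None]
def crop(p,off,f=4): return (np.array(p,float)+.5)/f-.5+np.array(off)
E
cat > m.py <<'E'
from h import *
top=lambda p,z: px2w("top",crop(p,(205,148)),z)
bed=top([(127,38),(697,125),(634,548),(42,458)],20)   # FL, FR, NR, NL
g=np.array([[150,215],[150,-185],[-150,-185],[-150,215.]])
A,B=g-g.mean(0),bed[:,:2]-bed[:,:2].mean(0)
th=np.arctan2((A[:,0]*B[:,1]-A[:,1]*B[:,0]).sum(),(A*B).sum())
R=np.array([[np.cos(th),-np.sin(th)],[np.sin(th),np.cos(th)]])
o=bed[:,:2].mean(0)-R@g.mean(0)
print("sides",[np.linalg.norm(bed[i]-bed[i-1]).round(1) for i in range(4)],"yaw",th,"o",o)
print("resid",(((bed[:,:2]-o)@R)-g).round(1).tolist())
G=lambda w:((w[:,:2]-o)@R).round(1).tolist()
for n,p,z in [("carton",[(367,325),(467,352),(432,483),(325,457)],80),("guide",[(333,140),(298,327)],54),("plate",[(585,178),(557,365)],60),
  ("stop",[(348,128),(643,172)],50),("hub",[(155,205)],74),("knobtop",[(174,112)],120),("tape",[(170,419)],44),("wheelL,R",[(62,208),(252,203)],74),("wheelT,B",[(158,112),(155,300)],74)]:
    w=top(p,z); print(n,w[:,:2].round(1).tolist(),"G",G(w))
sd=lambda p,z: px2w("side",crop(p,(250,170)),z)
for n,p,z in [("Scart",[(92,220),(244,220),(242,283),(84,283)],80),("Sguideface",[(238,222),(444,217)],54),("Splate",[(255,378),(488,368)],60),("Sknob",[(397,48)],120),("Shub",[(320,108)],74)]:
    w=sd(p,z); print(n,w[:,:2].round(1).tolist(),"G",G(w))
E
python3 m.py
```

```text
sides [np.float64(294.5), np.float64(394.1), np.float64(292.1), np.float64(392.8)] yaw -0.09276174819996269 o [553.93484498  60.55890283]
resid [[-3.2, -3.5], [-3.5, 2.4], [4.3, 4.1], [2.4, -3.1]]
carton [[516.5, 75.0], [503.0, 10.3], [417.8, 26.8], [430.0, 95.1]] G [[-38.6, 10.9], [-46.0, -54.8], [-132.4, -46.2], [-126.6, 22.9]]
guide [[645.7, 108.3], [517.9, 121.3]] G [[87.0, 56.1], [-41.5, 57.1]]
plate [[628.6, -59.3], [502.4, -47.9]] G [[85.5, -112.4], [-41.3, -112.8]]
stop [[655.9, 99.4], [638.2, -97.7]] G [[97.9, 48.1], [98.6, -149.8]]
hub [[588.3, 218.2]] G [[19.6, 160.1]]
knobtop [[637.2, 204.1]] G [[69.6, 150.6]]
tape [[453.9, 200.1]] G [[-112.6, 129.7]]
wheelL,R [[582.4, 278.0], [593.7, 155.7]] G [[8.2, 219.1], [30.8, 98.4]]
wheelT,B [[651.1, 222.1], [525.4, 212.2]] G [[81.8, 169.9], [-42.4, 148.4]]
Scart [[429.6, 89.4], [518.2, 74.5], [506.5, 7.3], [418.5, 22.1]] G [[-126.5, 17.2], [-36.8, 10.6], [-42.3, -57.4], [-131.3, -50.8]]
Sguideface [[520.7, 114.9], [646.6, 99.6]] G [[-38.1, 51.0], [88.7, 47.4]]
Splate [[503.3, -57.1], [630.6, -68.9]] G [[-39.5, -121.8], [88.4, -121.8]]
Sknob [[637.1, 200.9]] G [[69.8, 147.4]]
Shub [[590.4, 214.1]] G [[22.1, 156.2]]
```

The scale checks out: carton ~88×67, knob 51 mm from the hub, hub at gauge (20,160). Gauge yaw is -0.093 rad and its origin (554,60). The carton is at gauge (-86,-17), about 0.1 rad askew. The plate face is at y≈-115 and the guide face at y≈+54. Next I'll go behind the carton.

```bash
python3 -m handwheel '[{"travel":[0,0,0],"twist":0.9,"jaw":0.45},{"travel":[0,0,0],"twist":0.9,"jaw":0.45},{"travel":[0,0,0],"twist":0.9,"jaw":0.45},{"travel":[0,0,0],"twist":0.9,"jaw":0.45},{"travel":[0,0,0],"twist":0.9,"jaw":0.45},{"travel":[0.2,-0.9,0],"twist":0,"jaw":0.45},{"travel":[0.2,-0.9,0],"twist":0,"jaw":0.45},{"travel":[0.2,-0.9,0],"twist":0,"jaw":0.45},{"travel":[0.2,-0.9,0],"twist":0,"jaw":0.45},{"travel":[0.2,-0.9,0],"twist":0,"jaw":0.45}]'
python3 -m handwheel '[{"travel":[0.2,-0.9,0],"twist":0,"jaw":0.45},{"travel":[0.2,-0.9,0],"twist":0,"jaw":0.45},{"travel":[0.2,-0.9,0],"twist":0,"jaw":0.45},{"travel":[0.2,-0.9,0],"twist":0,"jaw":0.45},{"travel":[0.2,-0.9,0],"twist":0,"jaw":0.45},{"travel":[0.2,-0.9,0],"twist":0,"jaw":0.45},{"travel":[0.2,-0.9,0],"twist":0,"jaw":0.45},{"travel":[0.2,-0.9,0],"twist":0,"jaw":0.45},{"travel":[0.2,-0.9,0],"twist":0,"jaw":0.45},{"travel":[0,0,0],"twist":0,"jaw":0.45}]'
```

```text
t: 1.1
ee_pos: [260.2, -333.5, 230.9]
tcp_rot: [-3.141, 0.0, -0.092]
ft_force: [0.3, -0.6, -0.2]
width: 0.449
grasp_force: 0.0
t: 2.1
ee_pos: [361.8, -15.8, 231.1]
tcp_rot: [-3.14, 0.0, -0.084]
ft_force: [-0.5, -0.1, 0.6]
width: 0.445
grasp_force: 0.0
```

```bash
python3 -m handwheel '[{"travel":[0.12,-1,0],"twist":0,"jaw":0.45},{"travel":[0.12,-1,0],"twist":0,"jaw":0.45},{"travel":[0,0,0.9],"twist":0,"jaw":0.45},{"travel":[0,0,0.9],"twist":0,"jaw":0.45},{"travel":[0,0,0.9],"twist":0,"jaw":0.45},{"travel":[0,0,0.9],"twist":0,"jaw":0.45},{"travel":[0,0,0.8],"twist":0,"jaw":0.45},{"travel":[0,0,0.5],"twist":0,"jaw":0.45},{"travel":[0,0,0],"twist":0,"jaw":0.45},{"travel":[0,0,0],"twist":0,"jaw":0.45}]'
```

```text
t: 3.1
ee_pos: [377.1, 47.5, 35.4]
tcp_rot: [-3.131, 0.001, -0.078]
ft_force: [0.4, 0.2, 0.4]
width: 0.453
grasp_force: 0.0
```

```bash
python3 -m handwheel '[{"travel":[0,-0.38,0],"twist":0.13,"jaw":0.45},{"travel":[0.4,0,0],"twist":0,"jaw":0.45},{"travel":[0.2,0,0],"twist":0,"jaw":0.45},{"travel":[0.2,0,0],"twist":0,"jaw":0.45},{"travel":[0.2,0,0],"twist":0,"jaw":0.45},{"travel":[0.2,0,0],"twist":0,"jaw":0.45},{"travel":[0.2,0,0],"twist":0,"jaw":0.45},{"travel":[0.2,0,0],"twist":0,"jaw":0.45},{"travel":[0.2,0,0],"twist":0,"jaw":0.45},{"travel":[0.2,0,0],"twist":0,"jaw":0.45}]'
python3 -m handwheel '[{"travel":[0.25,0,0],"twist":0,"jaw":0.45},{"travel":[0.25,0,0],"twist":0,"jaw":0.45},{"travel":[0.25,0,0],"twist":0,"jaw":0.45},{"travel":[0.25,0,0],"twist":0,"jaw":0.45},{"travel":[0.2,0,0],"twist":0,"jaw":0.45},{"travel":[0.2,0,0],"twist":0,"jaw":0.45},{"travel":[0,0,0],"twist":0,"jaw":0.45}]'
python3 - <<'E'
from h import *
im=viewer.camera("top"); cv2.imwrite("pics/t1.png",cv2.resize(im[148:296,205:395,::-1],None,fx=4,fy=4,interpolation=cv2.INTER_CUBIC))
E
```

```text
t: 4.1
ee_pos: [458.0, 44.6, 35.4]
tcp_rot: [-3.121, 0.0, -0.078]
ft_force: [-2.1, 0.2, 1.3]
width: 0.451
grasp_force: 0.4
t: 4.8
ee_pos: [515.1, 40.1, 35.6]
tcp_rot: [-3.121, -0.002, -0.078]
ft_force: [-0.1, 0.3, -1.2]
width: 0.454
grasp_force: 0.0
```

View pics/t1.png

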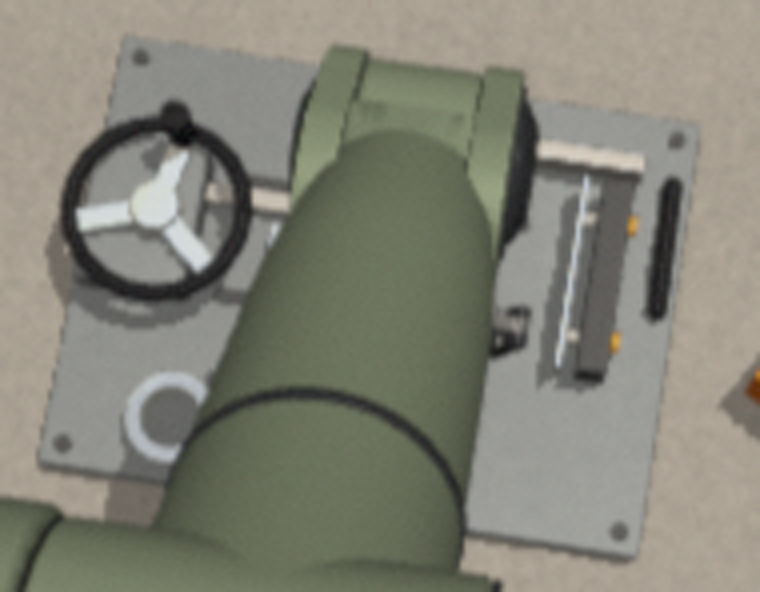

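The arm hides the carton in this view: the arm covers (160–535, 45–590), the wheel and fence are unchanged. Next I'll push on by feel.

```bash
python3 -m handwheel '[{"travel":[0.15,0,0],"twist":0.15,"jaw":0.45},{"travel":[0.15,0,0],"twist":0,"jaw":0.45},{"travel":[0.15,0,0],"twist":0,"jaw":0.45},{"travel":[0.1,0,0],"twist":0,"jaw":0.45},{"travel":[0.1,0,0],"twist":0,"jaw":0.45},{"travel":[0.05,0,0],"twist":0,"jaw":0.45}]'
python3 -m handwheel '[{"travel":[0.05,0,0],"twist":0,"jaw":0.45},{"travel":[0.05,0,0],"twist":0,"jaw":0.45}]'
python3 -m handwheel '[{"travel":[0.05,0,0],"twist":0,"jaw":0.45},{"travel":[0.05,0,0],"twist":0,"jaw":0.45}]'
```

```text
t: 5.45
ee_pos: [541.0, 33.8, 35.4]
tcp_rot: [-3.117, 0.001, -0.088]
ft_force: [-2.1, -0.7, 1.3]
width: 0.449
grasp_force: 0.4
t: 5.65
ee_pos: [544.5, 33.6, 35.4]
tcp_rot: [-3.117, 0.001, -0.087]
ft_force: [-2.2, 0.5, 1.5]
width: 0.452
grasp_force: 0.5
t: 5.85
ee_pos: [546.7, 33.2, 35.1]
tcp_rot: [-3.118, 0.005, -0.087]
ft_force: [-10.3, 0.2, 6.6]
width: 0.45
grasp_force: 1.7
```

```bash
python3 -m handwheel '[{"travel":[0.05,0,0],"twist":0,"jaw":0.45},{"travel":[0.03,0,0],"twist":0,"jaw":0.45},{"travel":[0,0,0],"twist":0,"jaw":0.45},{"travel":[0,0,0],"twist":0,"jaw":0.45}]'
```

```text
t: 6.25
ee_pos: [546.5, 33.2, 34.6]
tcp_rot: [-3.118, 0.01, -0.087]
ft_force: [-14.4, -0.3, 9.7]
width: 0.451
grasp_force: 1.0
```

```bash
python3 -m handwheel '[{"travel":[-0.3,0,0],"twist":0,"jaw":0.45},{"travel":[-0.8,0,0],"twist":0,"jaw":0.45},{"travel":[-0.7,0,-0.4],"twist":0,"jaw":0.45},{"travel":[0,0,-1],"twist":0,"jaw":0.45},{"travel":[0,0,-1],"twist":0,"jaw":0.5},{"travel":[0,0,-1],"twist":0,"jaw":0.5},{"travel":[0,-1,0],"twist":0,"jaw":0.5},{"travel":[0,-1,0],"twist":0,"jaw":0.5},{"travel":[0,-1,0],"twist":0,"jaw":0.5},{"travel":[0,-1,0],"twist":0,"jaw":0.5}]'
python3 -m handwheel '[{"travel":[0,0,0],"twist":0,"jaw":0.5},{"travel":[0,0,0],"twist":0,"jaw":0.5}]'
python3 - <<'E'
from h import *
im=viewer.camera("side"); cv2.imwrite("pics/s1.png",cv2.resize(im[170:310,250:410,::-1],None,fx=4,fy=4,interpolation=cv2.INTER_CUBIC))
E
```

```text
t: 7.25
ee_pos: [485.2, 114.3, 178.5]
tcp_rot: [-3.05, 0.003, 0.028]
ft_force: [0.0, 0.6, 0.0]
width: 0.496
grasp_force: 0.0
t: 7.45
ee_pos: [485.3, 113.3, 178.6]
tcp_rot: [-3.051, 0.003, 0.026]
ft_force: [0.4, -0.6, 0.2]
width: 0.496
grasp_force: 0.0
```

View pics/s1.png

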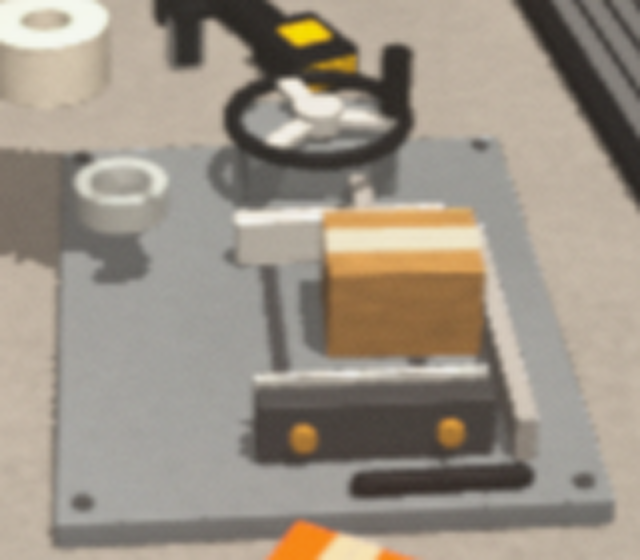

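The carton stands square and up against the stop (crop right edge at 474–484, stop bar beyond it). The last moves fell short and the tool has tilted a little, so I'll check the joints.

```bash
cat >> m.py <<'E'
w=sd([(328,212),(474,208),(484,272),(329,274)],80); print("cart now G",G(w))
s=arm.sense(); print(s["joint_pos"].round(3),s["ee_pos"].round(1),s["tcp_rot"].round(3), G(s["ee_pos"][None]))
E
python3 m.py | tail -2
```

```text
cart now G [[13.5, 15.9], [100.7, 14.0], [95.5, -56.2], [7.5, -51.7]]
[ 0.025  0.271 -0.418  0.885  0.09   3.141] [485.3 113.  178.6] [-3.051e+00  3.000e-03  2.600e-02] [[-73.2, 45.8]]
```

Joint 6 sits at its 3.14 limit. I'll turn the tool back about 83° for the winding.

```bash
python3 -m handwheel '[{"travel":[0,0,-0.5],"twist":-1,"jaw":0.5},{"travel":[0,0,0],"twist":-1,"jaw":0.5},{"travel":[0,0,0],"twist":-1,"jaw":0.5},{"travel":[0,0,0],"twist":-1,"jaw":0.5},{"travel":[0,0,0],"twist":-1,"jaw":0.5},{"travel":[0,0,0],"twist":-1,"jaw":0.5},{"travel":[0,0,0],"twist":-1,"jaw":0.5},{"travel":[0,0,0],"twist":-1,"jaw":0.5},{"travel":[0,0,0],"twist":-1,"jaw":0.5},{"travel":[0,0,0],"twist":-1,"jaw":0.5}]'
python3 -m handwheel '[{"travel":[0,0,0],"twist":-1,"jaw":0.5},{"travel":[0,0,0],"twist":-1,"jaw":0.5},{"travel":[0,0,0],"twist":-1,"jaw":0.5},{"travel":[0,0,0],"twist":-0.9,"jaw":0.5},{"travel":[0,0,0],"twist":0,"jaw":0.5}]'
python3 m.py | tail -1
```

```text
t: 8.5
ee_pos: [485.6, 110.4, 198.8]
tcp_rot: [-3.095, -0.077, 1.074]
ft_force: [0.2, -0.1, -0.1]
width: 0.498
grasp_force: 0.0
t: 9.0
ee_pos: [485.6, 110.5, 198.8]
tcp_rot: [-3.129, -0.089, 1.479]
ft_force: [0.7, -0.1, -0.2]
width: 0.502
grasp_force: 0.0
[ 0.02   0.251 -0.388  0.934  0.09   1.681] [485.6 110.5 198.8] [-3.129 -0.089  1.479] [[-72.7, 43.4]]
```

The tool keeps a 0.09 rad lean towards +y. It lies in the pad plane, so a grip along gauge x still works. I'll add a helper that converts world shifts to tool units.

```bash
cat >> h.py <<'E'
from scipy.spatial.transform import Rotation as Ro
def units(d):
    s=arm.sense(); return (Ro.from_euler("xyz",s["tcp_rot"]).inv().apply(d)/40).round(2)
E
python3 - <<'E'
from h import *
p=arm.sense()["ee_pos"]; print(units(np.array([637.2,204.2,p[2]])-p), units([0,0,-113]))
E
```

```text
[2.67 3.56 0.19] [-0.25  0.04  2.81]
```

```bash
python3 -m handwheel '[{"travel":[0.54,0.71,0.04],"twist":0,"jaw":0.6},{"travel":[0.54,0.71,0.04],"twist":0,"jaw":0.6},{"travel":[0.53,0.71,0.04],"twist":0,"jaw":0.6},{"travel":[0.53,0.71,0.04],"twist":0,"jaw":0.6},{"travel":[0.53,0.71,0.04],"twist":0,"jaw":0.6},{"travel":[0,0,0],"twist":0,"jaw":0.6},{"travel":[0,0,0],"twist":0,"jaw":0.6}]'
python3 - <<'E'
from h import *
p=arm.sense()["ee_pos"]; print(units(np.array([637.2,204.2,86])-p), arm.sense()["joint_pos"].round(2))
E
```

```text
t: 9.7
ee_pos: [636.5, 204.8, 197.9]
tcp_rot: [-3.128, -0.089, 1.479]
ft_force: [0.1, -0.4, 0.2]
width: 0.598
grasp_force: 0.0
[-0.26  0.06  2.78] [0.16 0.56 0.08 1.08 0.09 1.82]
```

```bash
python3 -m handwheel '[{"travel":[-0.09,0.02,0.9],"twist":0,"jaw":0.6},{"travel":[-0.09,0.02,0.9],"twist":0,"jaw":0.6},{"travel":[-0.08,0.02,0.5],"twist":0,"jaw":0.6},{"travel":[0,0,0.48],"twist":0,"jaw":0.6},{"travel":[0,0,0],"twist":0,"jaw":0.6}]' 20
python3 -m handwheel '[{"travel":[0,0,0],"twist":0,"jaw":0.35},{"travel":[0,0,0],"twist":0,"jaw":0.3},{"travel":[0,0,0],"twist":0,"jaw":0.2},{"travel":[0,0,0],"twist":0,"jaw":0.1},{"travel":[0,0,0],"twist":0,"jaw":0.1},{"travel":[0,0,0],"twist":0,"jaw":0.1}]' 20
```

```text
t: 10.2
ee_pos: [634.4, 203.2, 84.7]
tcp_rot: [-3.123, -0.088, 1.478]
ft_force: [0.3, -0.5, 0.3]
width: 0.603
grasp_force: 0.0
t: 10.8
ee_pos: [636.2, 204.9, 89.4]
tcp_rot: [-3.128, -0.09, 1.48]
ft_force: [-7.8, -0.7, 6.8]
width: 0.225
grasp_force: 21.9
```

The knob is gripped (opening 19 mm, 50 mm from the axis). I'll work out the clockwise arc in tool units.

```bash
cat > arc.py <<'E'
# usage: arc.py n deg  -> chord rows of the circle about the hub, from the present knob angle; radius and force parts
import sys; from h import *
n,a=int(sys.argv[1]),np.radians(float(sys.argv[2])); th=-.0928
s=arm.sense(); M=Ro.from_euler("xyz",s["tcp_rot"]); Z=Ro.from_euler("z",th)
hub=np.array([554,60.5,0])+Z.apply([20,160,0]); k=s["ee_pos"]-M.apply([0,0,19]); v=Z.inv().apply(k-hub)
ph=np.arctan2(v[1],v[0]); f=Z.inv().apply(s["ft_force"]); e=np.array([np.cos(ph),np.sin(ph)])
print("angle %.1f r %.1f z %.1f | F out %.1f, F against winding %.1f"%(np.degrees(ph),np.hypot(v[0],v[1]),k[2],f[:2]@e,-f[0]*e[1]+f[1]*e[0]))
P=[Z.apply([50*np.cos(ph-i*a),50*np.sin(ph-i*a),0]) for i in range(n+1)]
for d in np.diff(P,axis=0): print((M.inv().apply(d)/40).round(2).tolist())
E
python3 arc.py 10 10
```

```text
angle -12.0 r 49.8 z 108.3 | F out -7.2, F against winding -3.0
[-0.21, -0.06, -0.02]
[-0.19, -0.1, -0.02]
[-0.17, -0.13, -0.01]
[-0.15, -0.16, -0.01]
[-0.12, -0.18, -0.01]
[-0.08, -0.2, -0.0]
[-0.05, -0.21, -0.0]
[-0.01, -0.22, 0.0]
[0.03, -0.22, 0.01]
[0.06, -0.21, 0.01]
```

```bash
python3 -m handwheel '[{"travel":[-0.21,-0.06,-0.02],"twist":0,"jaw":0.1},{"travel":[-0.19,-0.1,-0.02],"twist":0,"jaw":0.1},{"travel":[-0.17,-0.13,-0.01],"twist":0,"jaw":0.1},{"travel":[-0.15,-0.16,-0.01],"twist":0,"jaw":0.1},{"travel":[-0.12,-0.18,-0.01],"twist":0,"jaw":0.1}]'; python3 arc.py 10 10
```

```text
t: 11.3
ee_pos: [612.4, 175.1, 89.6]
tcp_rot: [-3.136, -0.095, 1.482]
ft_force: [5.7, 5.2, -3.7]
width: 0.227
grasp_force: 20.7
angle -56.8 r 50.5 z 108.5 | F out -1.9, F against winding 7.5
[-0.1, -0.19, -0.01]
[-0.07, -0.21, -0.01]
[-0.03, -0.22, -0.0]
[0.01, -0.22, 0.0]
[0.05, -0.21, 0.01]
[0.08, -0.2, 0.01]
[0.11, -0.18, 0.01]
[0.15, -0.16, 0.01]
[0.17, -0.13, 0.02]
[0.19, -0.1, 0.02]
```

Winding runs as predicted: 7.5 N against it, radius 50.5 mm. I'll go on.

```bash
python3 -m handwheel '[{"travel":[-0.1,-0.19,-0.01],"twist":0,"jaw":0.1},{"travel":[-0.07,-0.21,-0.01],"twist":0,"jaw":0.1},{"travel":[-0.03,-0.22,0],"twist":0,"jaw":0.1},{"travel":[0.01,-0.22,0],"twist":0,"jaw":0.1},{"travel":[0.05,-0.21,0.01],"twist":0,"jaw":0.1},{"travel":[0.08,-0.2,0.01],"twist":0,"jaw":0.1},{"travel":[0.11,-0.18,0.01],"twist":0,"jaw":0.1},{"travel":[0.15,-0.16,0.01],"twist":0,"jaw":0.1},{"travel":[0.17,-0.13,0.02],"twist":0,"jaw":0.1},{"travel":[0.19,-0.1,0.02],"twist":0,"jaw":0.1}]'; python3 arc.py 10 10
```

```text
t: 12.3
ee_pos: [541.8, 199.7, 89.5]
tcp_rot: [-3.136, -0.085, 1.478]
ft_force: [3.9, -8.7, -1.0]
width: 0.227
grasp_force: 21.2
angle -151.8 r 51.1 z 108.4 | F out -0.2, F against winding 9.5
[0.2, -0.09, 0.02]
[0.21, -0.05, 0.02]
[0.22, -0.01, 0.02]
[0.22, 0.03, 0.02]
[0.21, 0.06, 0.02]
[0.19, 0.1, 0.02]
[0.17, 0.13, 0.01]
[0.15, 0.16, 0.01]
[0.12, 0.18, 0.01]
[0.09, 0.2, 0.01]
```

```bash
python3 -m handwheel '[{"travel":[0.2,-0.09,0.02],"twist":0,"jaw":0.1},{"travel":[0.21,-0.05,0.02],"twist":0,"jaw":0.1},{"travel":[0.22,-0.01,0.02],"twist":0,"jaw":0.1},{"travel":[0.22,0.03,0.02],"twist":0,"jaw":0.1},{"travel":[0.21,0.06,0.02],"twist":0,"jaw":0.1},{"travel":[0.19,0.1,0.02],"twist":0,"jaw":0.1},{"travel":[0.17,0.13,0.01],"twist":0,"jaw":0.1},{"travel":[0.15,0.16,0.01],"twist":0,"jaw":0.1},{"travel":[0,0,0],"twist":0,"jaw":0.1}]'; python3 arc.py 10 5
python3 - <<'E'
from h import *
im=viewer.camera("side"); cv2.imwrite("pics/s2.png",cv2.resize(im[170:310,250:410,::-1],None,fx=4,fy=4,interpolation=cv2.INTER_CUBIC))
E
```

```text
t: 13.2
ee_pos: [560.3, 260.8, 89.4]
tcp_rot: [-3.135, -0.084, 1.478]
ft_force: [2.6, -10.2, 2.1]
width: 0.228
grasp_force: 21.5
angle 129.9 r 50.1 z 108.4 | F out -9.9, F against winding 3.7
[0.07, 0.09, 0.0]
[0.06, 0.09, 0.0]
[0.05, 0.1, 0.0]
[0.04, 0.1, 0.0]
[0.03, 0.1, 0.0]
[0.02, 0.11, 0.0]
[0.01, 0.11, 0.0]
[0.0, 0.11, -0.0]
[-0.0, 0.11, -0.0]
[-0.01, 0.11, -0.0]
```

View pics/s2.png

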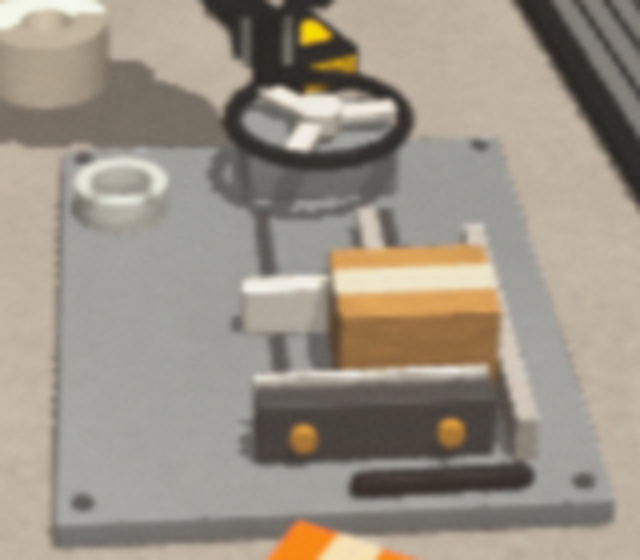

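The carton still stands against the stop; its near top edge is at (340,317)–(498,312) and the plate's top edge at (255,378)–(488,368). I'll compute the gap.

```bash
cat >> m.py <<'E'
for n,p,z in [("near edge",[(340,317),(498,312)],80),("far edge",[(332,252),(484,246)],80),("guide far/near top edge at left end",[(245,280),(243,290)],54),("plate front/back",[(255,374),(255,384)],60)]: print(n,G(sd(p,z)))
E
python3 m.py | tail -4; python3 arc.py 1 5 | head -1
```

```text
near edge [[9.3, -95.6], [96.8, -97.1]]
far edge [[11.5, -28.6], [99.9, -28.6]]
guide far/near top edge at left end [[-38.0, -14.5], [-39.9, -25.1]]
plate front/back [[-39.2, -118.1], [-39.9, -127.4]]
angle 129.9 r 50.0 z 108.4 | F out -8.8, F against winding 3.2
```

```bash
python3 -m handwheel '[{"travel":[0.03,0.12,0],"twist":0,"jaw":0.1},{"travel":[0.06,0.09,0],"twist":0,"jaw":0.1},{"travel":[0.05,0.1,0],"twist":0,"jaw":0.1},{"travel":[0.04,0.1,0],"twist":0,"jaw":0.1},{"travel":[0.03,0.1,0],"twist":0,"jaw":0.1},{"travel":[0.02,0.11,0],"twist":0,"jaw":0.1},{"travel":[0.01,0.11,0],"twist":0,"jaw":0.1},{"travel":[0,0.11,0],"twist":0,"jaw":0.1}]'; python3 arc.py 6 5
```

```text
t: 14.05
ee_pos: [590.1, 268.9, 89.4]
tcp_rot: [-3.126, -0.087, 1.479]
ft_force: [-8.7, -4.9, 6.2]
width: 0.227
grasp_force: 22.1
angle 93.6 r 49.3 z 108.3 | F out -5.1, F against winding 8.5
[0.0, 0.11, -0.0]
[-0.01, 0.11, -0.0]
[-0.02, 0.11, -0.0]
[-0.03, 0.11, -0.0]
[-0.04, 0.1, -0.0]
[-0.04, 0.1, -0.01]
```

```bash
python3 -m handwheel '[{"travel":[0,0.11,0],"twist":0,"jaw":0.1},{"travel":[-0.01,0.11,0],"twist":0,"jaw":0.1}]' >/dev/null; python3 arc.py 1 5|head -1
python3 -m handwheel '[{"travel":[-0.03,0.11,0],"twist":0,"jaw":0.1},{"travel":[-0.03,0.11,0],"twist":0,"jaw":0.1}]' >/dev/null; python3 arc.py 6 5
python3 - <<'E'
from h import *
im=viewer.camera("side"); cv2.imwrite("pics/s3.png",cv2.resize(im[222:297,300:400,::-1],None,fx=8,fy=8,interpolation=cv2.INTER_CUBIC))
E
```

```text
angle 83.6 r 49.2 z 108.3 | F out -6.5, F against winding 8.4
angle 73.3 r 49.1 z 108.3 | F out -6.3, F against winding 8.6
[-0.04, 0.1, -0.0]
[-0.04, 0.1, -0.01]
[-0.05, 0.1, -0.01]
[-0.06, 0.09, -0.01]
[-0.07, 0.08, -0.01]
[-0.08, 0.08, -0.01]
```

View pics/s3.png

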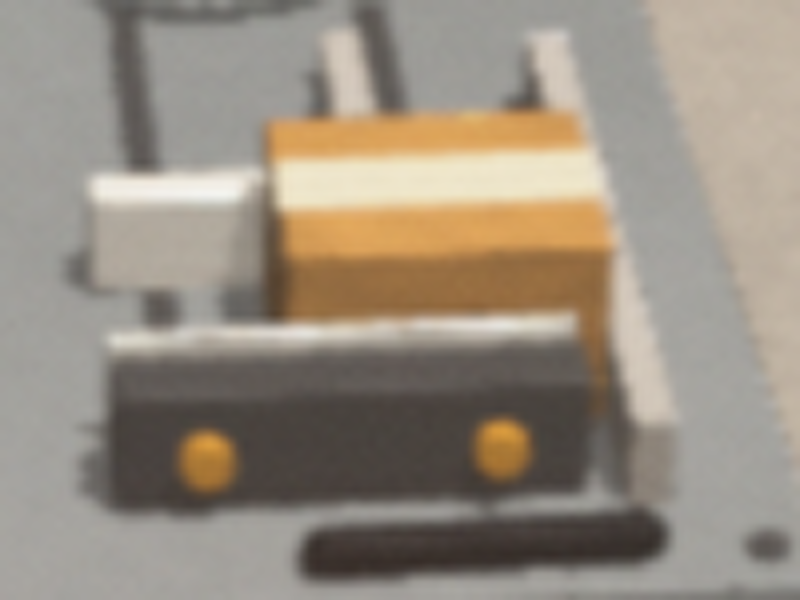

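The carton's near top edge at (290,258)–(612,248) is now very close to the plate's edge at (108,335)–(578,322). About 2 mm remains, so I'll creep on and watch the force.

```bash
python3 -m handwheel '[{"travel":[-0.04,0.1,0],"twist":0,"jaw":0.1}]' >/dev/null; python3 arc.py 1 5|head -1
python3 -m handwheel '[{"travel":[-0.05,0.1,0],"twist":0,"jaw":0.1}]' >/dev/null; python3 arc.py 1 5|head -1
```

```text
angle 68.8 r 49.1 z 108.2 | F out -8.0, F against winding 8.7
angle 64.0 r 49.1 z 108.2 | F out -8.6, F against winding 10.3
```

```bash
python3 -m handwheel '[{"travel":[-0.06,0.1,0],"twist":0,"jaw":0.1}]' >/dev/null; python3 arc.py 4 5
```

```text
angle 59.2 r 49.1 z 108.2 | F out -9.3, F against winding 11.6
[-0.06, 0.09, -0.01]
[-0.07, 0.09, -0.01]
[-0.07, 0.08, -0.01]
[-0.08, 0.07, -0.01]
```

The force is rising 1.4 N per 5°, so the plate has given about 4 mm. I'll add a small step, then pause and read.

```bash
python3 -m handwheel '[{"travel":[-0.03,0.05,0],"twist":0,"jaw":0.1}]' >/dev/null; python3 arc.py 1 5|head -1
python3 -m handwheel '[{"travel":[0,0,0],"twist":0,"jaw":0.1},{"travel":[0,0,0],"twist":0,"jaw":0.1}]' >/dev/null;  python3 arc.py 1 5|head -1
python3 - <<'E'
from h import *
im=viewer.camera("side"); a=cv2.imread("pics/s3.png"); b=cv2.resize(im[222:297,300:400,::-1],None,fx=8,fy=8,interpolation=cv2.INTER_CUBIC)
cv2.imwrite("pics/s4.png",np.r_[a[100:400],b[100:400]])
E
```

```text
angle 56.8 r 49.1 z 108.2 | F out -10.6, F against winding 11.3
angle 56.5 r 49.2 z 108.2 | F out -10.0, F against winding 9.6
```

View pics/s4.png

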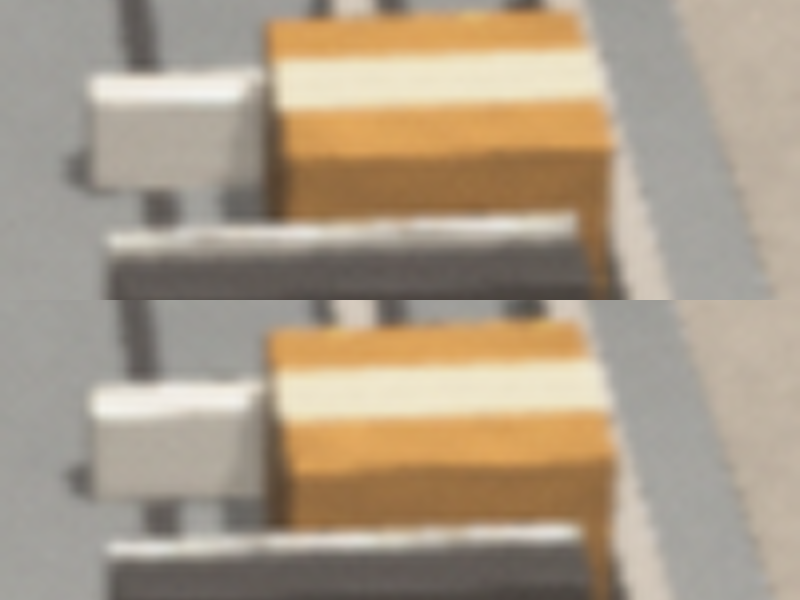

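The plate's edge has gone back about 9 crop px (~4 mm) while the carton moved ~13 px (~6 mm). That agrees with the force, so it is about half way. Next I'll release and leave upward.

```bash
python3 -m handwheel '[{"travel":[0,0,0],"twist":0,"jaw":0.4},{"travel":[0,0,0],"twist":0,"jaw":0.6},{"travel":[0,0,0],"twist":0,"jaw":0.6},{"travel":[0,0,-0.4],"twist":0,"jaw":0.6},{"travel":[0,0,-0.8],"twist":0,"jaw":0.6},{"travel":[0,0,-1],"twist":0,"jaw":0.6},{"travel":[0,0,-1],"twist":0,"jaw":0.6},{"travel":[0,0,0],"twist":0,"jaw":0.6},{"travel":[0,0,0],"twist":0,"jaw":0.6}]'
python3 - <<'E'
from h import *
im=viewer.camera("side"); a=cv2.imread("pics/s4.png"); b=cv2.resize(im[222:297,300:400,::-1],None,fx=8,fy=8,interpolation=cv2.INTER_CUBIC)
cv2.imwrite("pics/s5.png",np.r_[a[300:],b[100:400]])
E
```

```text
t: 16.05
ee_pos: [624.6, 245.9, 216.0]
tcp_rot: [-3.133, -0.091, 1.48]
ft_force: [0.5, -0.6, -0.3]
width: 0.599
grasp_force: 0.0
```

View pics/s5.png

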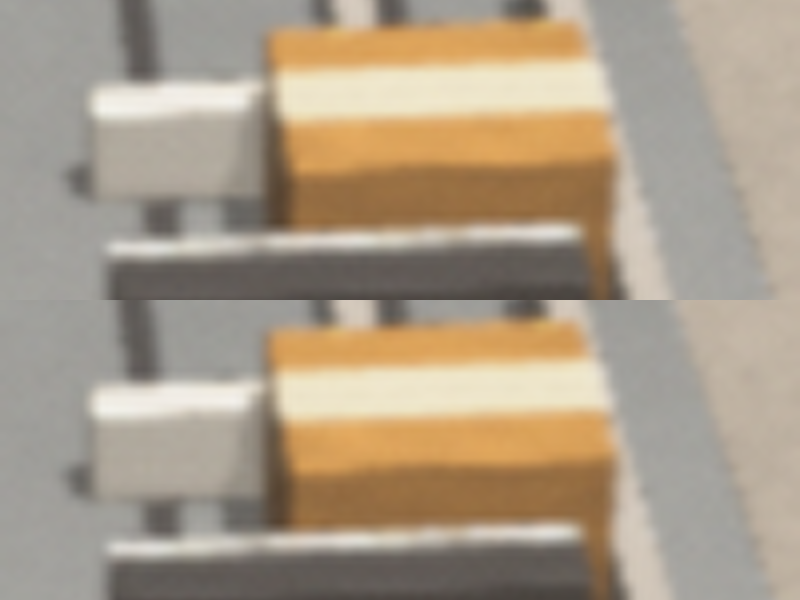

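The two halves, before and after release, are identical: guide, carton and plate (edge at y≈245 and 545) have not moved, and the robot is clear. I'm handing in.

```bash
python3 -c "
from bench import arm
print(arm.sign_off())"
```

```text
the job is handed in; nothing more can be done
None
```

The carton is flush against the end stop and held between guide and fence with the sprung plate about half way in (about 4–5 mm, judged from the winding force and the camera); the wheel is released, the arm is clear, and the job is handed in at about 16 s, with no verdict returned.

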